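# Seat the dowelling jig over its locating pin and hold it down for drilling

## Robot

A 6-joint arm with a two-finger parallel gripper is mounted at the origin on the work surface. World frame = base frame: x ahead of the robot, y to its left, z up, the work surface at z = 0. Lengths are in m, angles in rad, forces in N, time in s.
With the tool pointing down it reaches from about 0.25 to 0.775 m from the base axis. Payload 4 kg.
Tool frame: the origin (TCP) lies midway between the tips of the shut fingers; the grasp point (between the pads) lies grip_point_offset behind it (grip_point_offset is the distance from the TCP to the grasp point, in m); z points along the fingers, y is the line along which they close (so a half turn about z gives the same grasp; the last joint's range is limited). The gripper opens to 94 mm and grips with 3 to 60 N. Pads are 16 mm wide; open, the fingers measure 119 mm over their backs; the gripper's body (75 mm by 177 mm) begins 78 mm behind the grasp point.
Start: joints at [1.232, 0.087, 1.371, -0, 1.684, -0.103], TCP at [0.129, 0.535, 0.206] pointing down, gripper open.
Joint ranges: [-3.1, 3.1], [-0.76, 2.03], [0.27, 2.55], [-1.08, 4.22], [0.17, 2.65], [-2.57, 2.57]. Speed limits (rad/s): [2.79, 2.79, 3.14, 3.14, 3.14, 3.14].

## Interface

Orientations are given as [roll, pitch, yaw] about the fixed x, y, z axes, in that order (R = Rz(yaw) Ry(pitch) Rx(roll)).
In Python, from bench import * gives the robot as it stands. The module is installed in compiled form; this text tells all that it offers.
- The arm moves only by the tool apply_moves, never from a script. Its argument "commands" is a list of rows, each a list of 7 numbers: the turn, a rotation vector about the world's x, y, z in rad, then the shift along the world's x, y, z in m, then the opening in per cent of the stroke, from 0 (shut) to 100 (fully open). In form: [[ax, ay, az, x, y, z, jaw], ...]. A call has exactly 5 rows; each row is the pose to reach, as a shift and turn from the pose commanded when the call began; what a row does not reach only later rows make up. A row lasts 1/10 s, in which the tool goes at most 50 mm and 8.59 degrees, less where a joint would pass 70% of its speed; a pose out of reach is approached as far as the arm can. A call with a gripper value outside its range is refused whole. The fingers move at their own pace and stop on an object; the grip force is fixed at half the most. Time passes only in rows, so rows that repeat a pose let the fingers close, or fill a call up. It gives the time, the measured TCP pose, the force, the opening and the grip force at its end, in the units of the state.
- get_obs(): the state, without advancing time (a new reading comes with each control period).
- snapshot(name): name is "scene" or "top"; returns a dict with "pixels" (384x512x3 uint8, red, green, blue), "vertical_fov" (degrees; the focal length in pixels is half the picture's height over the tangent of half this angle, whatever the lens; pixels are square), "cx", "cy" (the principal point, pixels), "rvec" (rotation vector, rad) and "tvec" (3), from world to camera coordinates, as OpenCV has them. Camera axes: x right, y down, z forward; pixel columns grow to the right and rows downward; lengths in m; the calibration is good to about 2 mm. A picture is of the moment at which its call begins. There is no depth.
- close_job(): hands the job in; it is judged then, once.
Trained networks look in the newest picture that a camera, given by its name, has taken for a name from the list of things; names that differ only in an ending like _2 or _b are one class to them, and where a whole thing is asked for, a point or a joint stands for the part that bears it (a point fixed in the world has none). Each returns a list of dicts, best first, with "score" (0 to 1); they miss things now and then, are a little off and sometimes report something else, mostly with a low value. They report only what shows in the picture. A call takes as long as a camera call. They do not tell look-alikes from the thing itself.
- masks_of(camera, query): "mask" (384x512 bool, what is visible of it) and "extent" ([left, top, right, bottom] in pixels, round what is visible of it).
- place_of(camera, query): "pixel" ([column, row] in pixels: a listed point, or the origin of a listed thing).
The state is a dict: "time": time; "joint_positions": joint angles; "qvel": joint speeds; "joint_torque": joint torques, N m; "tool_pos": TCP position; "ee_rot": TCP orientation; "wrist_force": force on the tool from outside, world axes, zero at the start; "wrist_torque": the same for the moment, N m; "width": finger opening in m; "finger_force": force on a finger pad.
Only numpy, scipy, OpenCV 4.12 (cv2) and the standard library are available. Lean on these libraries where they do the work, as an engineer would, in place of code of your own. Each camera call takes 0.05 s, during which the arm holds its last target. There are 200 camera calls.

## Task

Pick up the aluminium dowelling jig, set it astride the top edge of the board that stands in the vise and slide it along the edge until it drops over the locating pin hidden under it. Then press it down firmly, flush on the edge, as if to drill the next hole, and finish while still holding it pressed down; leave everything else on the bench where it is.

Things in the scene. Friction and masses are not known exactly. Their poses are not given: they have to be found in the camera images.
- jig: Dowelling jig: aluminium saddle, an upside-down U standing loose on its two cheeks on the bench. 110 mm long (own y), 46.4 mm wide over its flat outer cheeks (own x), 52 mm high; 2 drill bushings, 19 mm wide, stand 3 mm above its top, 34 mm either side of the middle. Same either way round. 0.45 kg within 15 %. Origin: centre of its underside, at the foot of the cheeks; z up.
- jig_seat (a point): Centre of the ceiling of the jig's channel, 30 mm above its origin, axes as the jig's: mouth of the blind hole for the pin, 12.4 mm wide, 15 mm deep, unseen from above (a line down the middle of each cheek marks it). The channel runs the jig's whole length, 26.4 mm wide, 30 mm deep, its mouth flared to 33 mm over the lowest 7 mm.
- board: Wooden board clamped upright in the blue bench vise, fixed: 24 mm thick (own x), 240 mm long (own y), 110 mm high; origin at the centre of its underside. A steel locating pin, 10 mm across, tip bevelled to 7 mm, stands 10 mm proud on the centre line of its top edge, within 25 mm of the edge's middle to either side; its place is not reported.
- edge_mid (a point): Middle of the board's top edge, 218 mm above the bench: x across the edge, y along it, z up. Astride the edge the jig rides 10 mm high on the pin until its hole meets the pin, then drops; it is home when jig_seat lies on the edge's surface. Firmly pressed: a push of 10 to 20 N besides the jig's weight of 4.5 N.
- vise: Blue bench vise on a 300 x 200 mm plywood sole, fixed; origin at the bench, below the middle of the jaws' gap. Jaws 115 mm long, 120 mm deep over both, tops 168 mm above the bench (50 mm below the board's edge); screw head and handle on its -x side, below 125 mm.
- glue: Bystander: white glue bottle with a grey cap, upright, 56 mm across, 150 mm high; origin at the centre of its underside.
- screwdriver: Bystander: screwdriver, 200 mm long, lying flat along its x axis; origin under its middle.
- sanding_block: Bystander: cork sanding block, 70 x 110 x 35 mm; origin at the centre of its underside.
- offcut: Bystander: wooden offcut, 60 x 150 x 28 mm; origin at the centre of its underside.
- mallet: Bystander: joiner's mallet lying flat, 290 mm long along its x axis, head 75 x 130 x 60 mm at +x.
- try_square: Bystander: try square lying flat, wooden stock 110 mm (origin under its middle), steel blade 150 mm to +x.
- dowel_tin: Bystander: steel tin, 72 mm across and 75 mm high, full of short dowels that stand to about 95 mm; origin at the centre of its underside.
- drill: Bystander: cordless drill standing on its battery, 215 mm high, about 240 mm long along its x axis, chuck to -x; origin under the battery's centre.
There are look-alikes about, which are no part of the job. Leave any pink or red look-alike of the jig alone.

How it is judged:
By the outcome, as a careful person would: the job done as asked, in the order asked, and still so for the second after the job is handed in, while the arm keeps its last pose, push and grip.
It also fails if it takes over 54 s, if anything falls off the work surface, if the arm or the gripper's body presses on something with over 40 N, if the wrist force passes 120 N, or if a joint passes its speed limit or range.

## Working session

There is one attempt and no reset: what is moved stays moved. The work goes in short steps, Python scripts to look and compute and a tool call to move; the robot and the scene stay as the last step left them, time stands still between calls to the robot, and variables do not carry over. Pictures are saved under pics/ and viewed, at most 10 in all, crops included, and the job is handed in when it is done.

Besides the shell and the picture viewer there is one more tool, called after "Emit:" in YAML: its name, and indented under it one key for each argument. apply_moves: Moves the arm, as the interface text tells. Its arguments: {"type":"object","properties":{"commands":{"type":"array"}},"required":["commands"]}

```bash
mkdir -p pics; cat > h.py <<'E'
from bench import *
import numpy as np, cv2
def cam(n):
    s=snapshot(n); h,w=s["pixels"].shape[:2]
    f=h/2/np.tan(np.radians(s["vertical_fov"])/2)
    s["K"]=np.array([[f,0,s["cx"]],[0,f,s["cy"]],[0,0,1.]]); s["R"]=cv2.Rodrigues(np.array(s["rvec"],float))[0]; s["t"]=np.array(s["tvec"],float).ravel()
    return s
def at_z(s,p,z):
    d=s["R"].T@np.linalg.inv(s["K"])@np.array([p[0],p[1],1.]); c=-s["R"].T@s["t"]
    return c+d*(z-c[2])/d[2]
def proj(s,P):
    return cv2.projectPoints(np.array(P,float).reshape(-1,3),np.array(s["rvec"],float),s["t"],s["K"],None)[0].reshape(-1,2)
def tri(s1,p1,s2,p2):
    P=[s["K"]@np.c_[s["R"],s["t"]] for s in (s1,s2)]
    X=cv2.triangulatePoints(P[0],P[1],np.array(p1,float).reshape(2,1),np.array(p2,float).reshape(2,1)).ravel(); return X[:3]/X[3]
E
cat > a.py <<'E'
from h import *
for n in("scene","top"):
    s=cam(n); cv2.imwrite(f"pics/{n}0.png",s["pixels"][:,:,::-1])
    print(n,s["vertical_fov"],s["cx"],s["cy"],-s["R"].T@s["t"],s["R"].round(2).tolist())
    for q in("jig","board","vise"): print(q,[(round(m["score"],2),np.round(m["extent"]).tolist()) for m in masks_of(n,q)])
    for q in("jig","jig_seat","edge_mid","board","vise"): print(q,[(round(m["score"],2),np.round(m["pixel"],1).tolist(),) for m in place_of(n,q)])
o=get_obs(); print(o)
E
python3 a.py
```

```text
scene 51.51636110678104 254.86108736922353 191.97600860828416 [0.97239013 0.4424011  1.15409904] [[-0.7, 0.71, -0.0], [0.6, 0.59, -0.54], [-0.39, -0.38, -0.84]]
jig [(0.97, [271.0, 218.0, 299.0, 254.0]), (0.68, [304.0, 247.0, 343.0, 286.0]), (0.56, [388.0, 232.0, 409.0, 274.0]), (0.36, [181.0, 141.0, 246.0, 207.0])]
board [(0.94, [180.0, 143.0, 244.0, 206.0])]
vise [(0.71, [160.0, 154.0, 267.0, 256.0]), (0.16, [241.0, 292.0, 262.0, 324.0])]
jig [(0.82, [286.0, 241.6]), (0.78, [398.4, 255.3]), (0.74, [319.7, 270.2])]
jig_seat [(0.69, [399.6, 250.6]), (0.63, [283.3, 241.7])]
edge_mid [(0.88, [209.9, 162.4])]
board [(0.78, [216.1, 185.7])]
vise [(0.77, [221.2, 206.6])]
top 50.526982383885155 256.52206253103856 190.188898436811 [2.77527567e-01 5.63297622e-04 1.47129013e+00] [[-0.01, -1.0, -0.0], [-0.98, 0.01, -0.2], [0.2, 0.0, -0.98]]
jig [(0.85, [215.0, 189.0, 235.0, 222.0]), (0.81, [132.0, 248.0, 160.0, 286.0]), (0.76, [167.0, 206.0, 200.0, 220.0])]
board [(0.73, [267.0, 174.0, 342.0, 194.0])]
vise []
jig [(0.83, [183.8, 212.3]), (0.8, [147.4, 266.7]), (0.76, [225.2, 207.2])]
jig_seat [(0.96, [147.3, 270.6]), (0.93, [224.9, 209.1])]
edge_mid [(0.73, [301.4, 179.3])]
board [(0.65, [305.8, 185.4])]
vise [(0.79, [293.0, 196.0])]
{'time': 0.9, 'joint_positions': array([ 1.23193103e+00,  8.72031376e-02,  1.37066198e+00,  2.86243178e-05,
        1.68362053e+00, -1.03084683e-01]), 'qvel': array([ 0.00066862,  0.00085392, -0.00123739,  0.00058988,  0.00037879,
        0.0011794 ]), 'joint_torque': array([ 1.17890846e-03, -3.40010226e+01, -3.02613294e+01,  7.19621382e-02,
        2.34319910e-02, -3.52387030e-05]), 'tool_pos': array([0.12847685, 0.53481197, 0.20552347]), 'ee_rot': array([ 3.14148329e+00, -1.72800287e-05,  2.90581527e+00]), 'wrist_force': array([-0.1277547 , -0.25306932,  0.00629199]), 'wrist_torque': array([-0.04045971, -0.02159226,  0.01435715]), 'finger_force': 0.0, 'width': 0.09397550743585903}
```

```bash
python3 -c "
import cv2
a=cv2.imread('pics/scene0.png');b=cv2.imread('pics/top0.png')
cv2.imwrite('pics/scene0b.png',cv2.resize(a,(800,600),interpolation=2));cv2.imwrite('pics/top0b.png',cv2.resize(b,(800,600),interpolation=2))"
```

```text
(no output)
```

View pics/scene0b.png

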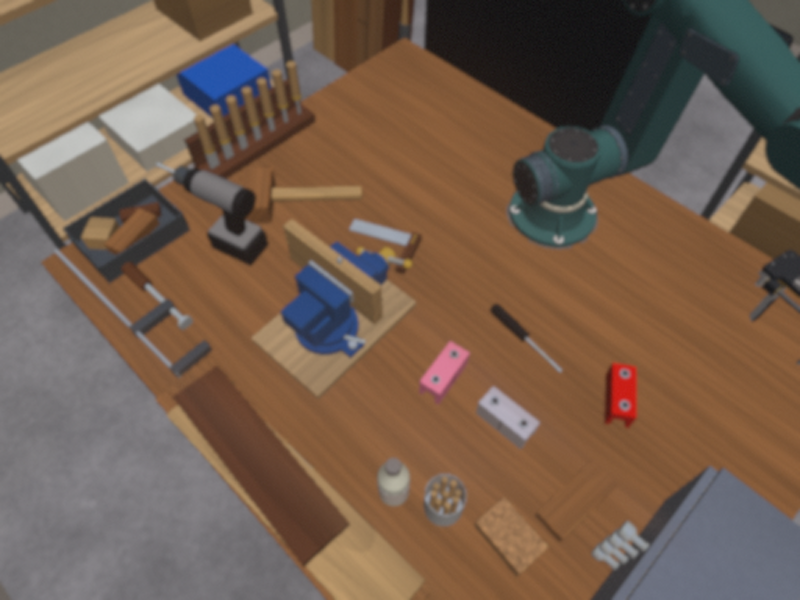

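View pics/top0b.png

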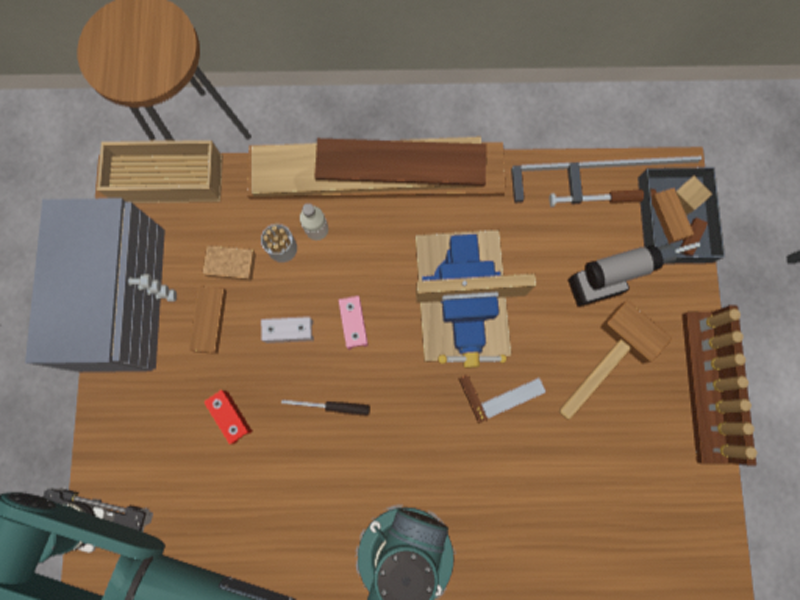

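Three jig-like things: pink, scene (285,236) / top (225,206); red, scene (398,253) / top (147,267); and silver-grey, scene (325,266) / top (183,210). Only the silver one is aluminium coloured, so that is the one meant. I'll confirm it with an enlarged crop and check the board edge at the same time.

```bash
cat > b.py <<'E'
from h import *
s=cam("top"); im=s["pixels"]
a=cv2.resize(im[195:230,155:245],(800,311),interpolation=cv2.INTER_CUBIC); b=cv2.resize(im[170:200,260:350],(800,267),interpolation=cv2.INTER_CUBIC)
cv2.imwrite("pics/crop1.png",np.vstack([a,b])[:,:,::-1])
def rect(q,box,z):
    for m in masks_of("top",q):
        e=m["extent"]; c=((e[0]+e[2])/2,(e[1]+e[3])/2)
        if box[0]<c[0]<box[2] and box[1]<c[1]<box[3]:
            ys,xs=np.nonzero(m["mask"]); P=np.array([at_z(s,p,z)[:2] for p in zip(xs,ys)]).astype(np.float32)
            r=cv2.minAreaRect(P*1000); print(q,m["score"],r, P.mean(0))
rect("jig",(165,200,205,225),.052); rect("board",(255,160,350,200),.218)
s2=cam("scene")
print("edge_mid tri",[tri(s,p["pixel"],s2,r["pixel"]) for p in place_of("top","edge_mid")[:1] for r in place_of("scene","edge_mid")[:1]])
# colour segmentation of silver top
g=im[195:230,155:205].astype(int); m=((g.max(2)-g.min(2))<40)&(g.min(2)>110)
ys,xs=np.nonzero(m); print("silver",m.sum(),xs.min()+155,xs.max()+155,ys.min()+195,ys.max()+195, at_z(s,(xs.mean()+155,ys.mean()+195),.052))
P=np.array([at_z(s,(x+155,y+195),.052)[:2] for x,y in zip(xs,ys)]).astype(np.float32)*1000
print(cv2.minAreaRect(P))
for z in (.052,): 
  w,V=np.linalg.eigh(np.cov(P.T)); print(np.degrees(np.arctan2(V[1,1],V[0,1])),np.sqrt(12*w))
# board ends via wood edge in top image
print("proj check",proj(s,[[0.6,-.1,.218]]))
E
python3 b.py
```

```text
jig 0.69 ((492.48895263671875, 261.6553649902344), (60.18185806274414, 116.17510223388672), 2.162290573120117) [0.49168247 0.26292267]
board 0.62 ((549.4636840820312, -147.24563598632812), (47.7214469909668, 242.31588745117188), 3.236509323120117) [ 0.5506252  -0.14305387]
edge_mid tri [array([ 0.55736616, -0.14705588,  0.2281044 ])]
silver 446 167 198 203 217 [0.49642672 0.26497132 0.052     ]
((496.69189453125, 265.1870422363281), (110.83906555175781, 49.89042282104492), 89.27954864501953)
92.11999299081644 [ 50.92311717 111.97107326]
proj check [[288.64664478 168.47653676]]
```

View pics/crop1.png

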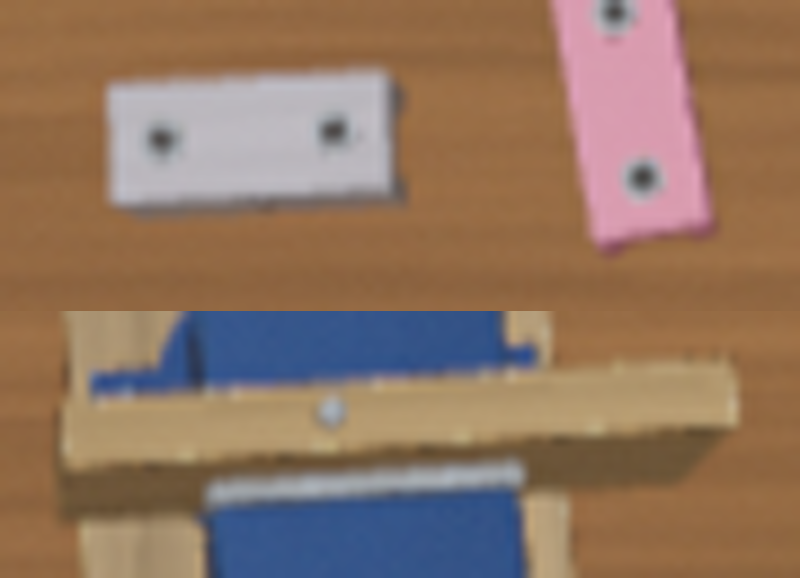

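The silver piece with two bushings, at top (183,210), is the aluminium jig; the other is pink. The pin shows as a bright dot on the board's edge at top about (296.8,180.8), left of the edge's middle.

```bash
cat > c.py <<'E'
from h import *
s=cam("top"); k=800/90
A=lambda p:(155+p[0]/k-.5,195+p[1]/k-.5); B=lambda p:(260+p[0]/k-.5,170+(p[1]-311)/k-.5)
f=lambda p,z:at_z(s,p,z)[:2]
b1,b2=f(A((162,139)),.055),f(A((333,131)),.055); c=[f(A(p),.052) for p in((107,85),(388,70),(395,190),(110,205))]
print("jig bush mid",(b1+b2)/2,np.linalg.norm(b1-b2),np.degrees(np.arctan2(*(b1-b2)[::-1])),"corners mid",np.mean(c,0),np.degrees(np.arctan2(*((c[0]+c[3]-c[1]-c[2]))[::-1])))
e=[f(B(p),.218) for p in((65,400),(735,363),(738,424),(65,466))]
L=(e[0]+e[3])/2;R=(e[1]+e[2])/2
print("edge mid",(L+R)/2,np.linalg.norm(L-R),np.degrees(np.arctan2(*(L-R)[::-1])), np.linalg.norm(e[0]-e[3]),np.linalg.norm(e[1]-e[2]))
p=f(B((331,411)),.226);u=(L-R)/np.linalg.norm(L-R);d=p-(L+R)/2
print("pin",p,"along",d@u,"across",d@[u[1],-u[0]])
o=get_obs(); print(o["tool_pos"],np.degrees(o["ee_rot"]),o["time"])
E
python3 c.py
```

```text
jig bush mid [0.49725992 0.26510825] 0.06773272010768057 91.98410162000273 corners mid [0.49679056 0.26464709] 92.34420668712919
edge mid [ 0.55860841 -0.1492293 ] 0.2390207567502826 92.70370200482343 0.023970925547453278 0.022235763653846066
pin [ 0.55792194 -0.123624  ] along 0.02560918194757296 across 0.0005221187677211452
[0.12848996 0.53479046 0.2055166 ] [1.79994097e+02 1.19976645e-03 1.66489378e+02] 1.25
```

Emit:
apply_moves:
  commands:
    - [0,0,-0.13,0.037,-0.027,0,100]
    - [0,0,-0.26,0.074,-0.054,0,100]
    - [0,0,-0.39,0.111,-0.081,0,100]
    - [0,0,-0.52,0.148,-0.108,0,100]
    - [0,0,-0.65,0.185,-0.135,0,100]

```text
time: 1.75
tool_pos: [0.3147, 0.3986, 0.2057]
ee_rot: [3.141, -0.0, 2.251]
wrist_force: [0.6, -0.1, 0.2]
width: 0.0943
finger_force: 0.0
```

Emit:
apply_moves:
  commands:
    - [0,0,-0.13,0.037,-0.027,0,100]
    - [0,0,-0.26,0.074,-0.054,0,100]
    - [0,0,-0.39,0.111,-0.081,-0.02,100]
    - [0,0,-0.52,0.148,-0.108,-0.04,100]
    - [0,0,-0.649,0.184,-0.135,-0.06,100]

```text
time: 2.25
tool_pos: [0.4991, 0.2635, 0.1452]
ee_rot: [3.14, -0.001, 1.601]
wrist_force: [1.0, 0.3, -0.2]
width: 0.0942
finger_force: 0.0
```

Emit:
apply_moves:
  commands:
    - [0,0,0,0,0,0,100]
    - [0,0,0,0,0,0,100]
    - [0,0,0,0,0,0,100]
    - [0,0,0,0,0,0,100]
    - [0,0,0,0,0,0,100]

```text
time: 2.75
tool_pos: [0.497, 0.266, 0.1467]
ee_rot: [3.14, -0.001, 1.609]
wrist_force: [-0.6, 0.7, 0.3]
width: 0.0937
finger_force: 0.0
```

```bash
python3 -c "
from bench import *
import bench
print([n for n in dir(bench) if 'grip' in n.lower()], globals().get('grip_point_offset'))
o=get_obs(); print(o['tool_pos'],o['ee_rot'],o['time'],o['wrist_force'],o['width'], o.keys())"
```

```text
['grip_point_offset'] 0.0188
[0.49701518 0.26603152 0.14669844] [ 3.13969595e+00 -8.18585768e-04  1.60920447e+00] 2.75 [-0.57843244  0.70156599  0.25087119] 0.09371189868357313 dict_keys(['time', 'joint_positions', 'qvel', 'joint_torque', 'tool_pos', 'ee_rot', 'wrist_force', 'wrist_torque', 'finger_force', 'width'])
```

Emit:
apply_moves:
  commands:
    - [0,0,0,0,-0.001,-0.035,100]
    - [0,0,0,0,-0.001,-0.07,100]
    - [0,0,0,0,-0.001,-0.1,100]
    - [0,0,0,0,-0.001,-0.12,100]
    - [0,0,0,0,-0.001,-0.131,100]

```text
time: 3.25
tool_pos: [0.4958, 0.264, 0.0127]
ee_rot: [-3.139, 0.001, 1.608]
wrist_force: [0.5, 0.1, -0.0]
width: 0.094
finger_force: 0.0
```

Emit:
apply_moves:
  commands:
    - [0,0,0,0,0,0,100]
    - [0,0,0,0,0,0,0]
    - [0,0,0,0,0,0,0]
    - [0,0,0,0,0,0,0]
    - [0,0,0,0,0,0,0]

```text
time: 3.75
tool_pos: [0.4982, 0.2641, 0.0156]
ee_rot: [3.14, -0.001, 1.607]
wrist_force: [0.4, 0.7, 0.4]
width: 0.0656
finger_force: 0.0
```

Emit:
apply_moves:
  commands:
    - [0,0,0,0,0,0,0]
    - [0,0,0,0,0,0,0]
    - [0,0,0,0,0,0,0]
    - [0,0,0,0,0,0,0]
    - [0,0,0,0,0,0,0]

```text
time: 4.25
tool_pos: [0.4977, 0.2638, 0.0146]
ee_rot: [3.141, -0.0, 1.607]
wrist_force: [0.9, -0.6, -0.1]
width: 0.0461
finger_force: 30.0
```

Emit:
apply_moves:
  commands:
    - [0,0,0,0,0,0.03,0]
    - [0,0,0,0,0,0.08,0]
    - [0,0,0,0,0,0.13,0]
    - [0,0,0,0,0,0.18,0]
    - [0,0,0,0,0,0.23,0]

```text
time: 4.75
tool_pos: [0.4964, 0.2634, 0.2446]
ee_rot: [-3.138, 0.001, 1.607]
wrist_force: [-0.0, 0.7, -3.8]
width: 0.0461
finger_force: 30.0
```

Emit:
apply_moves:
  commands:
    - [0,0,0.002,0.005,-0.035,0.03,0]
    - [0,0,0.004,0.011,-0.07,0.045,0]
    - [0,0,0.006,0.017,-0.11,0.045,0]
    - [0,0,0.008,0.023,-0.15,0.045,0]
    - [0,0,0.01,0.03,-0.19,0.045,0]

```text
time: 5.25
tool_pos: [0.5269, 0.0724, 0.288]
ee_rot: [-3.139, -0.0, 1.617]
wrist_force: [1.0, -0.2, -4.8]
width: 0.0462
finger_force: 30.0
```

Emit:
apply_moves:
  commands:
    - [0,0,0,0.006,-0.04,0,0]
    - [0,0,0,0.012,-0.08,0,0]
    - [0,0,0,0.018,-0.12,0,0]
    - [0,0,0,0.024,-0.155,0,0]
    - [0,0,0,0.029,-0.181,0,0]

```text
time: 5.75
tool_pos: [0.5559, -0.1094, 0.2873]
ee_rot: [-3.138, -0.001, 1.615]
wrist_force: [0.8, -0.7, -3.9]
width: 0.0462
finger_force: 30.0
```

Emit:
apply_moves:
  commands:
    - [0,0,0,0,0,0,0]
    - [0,0,0,0,0,0,0]
    - [0,0,0,0,0,0,0]
    - [0,0,0,0,0,0,0]
    - [0,0,0,0,0,0,0]

```text
time: 6.25
tool_pos: [0.5564, -0.1061, 0.2897]
ee_rot: [3.141, -0.0, 1.618]
wrist_force: [0.3, 0.6, -4.3]
width: 0.0461
finger_force: 30.0
```

```bash
python3 - <<'E'
from h import *
o=get_obs(); print(o['tool_pos'],o['ee_rot'],o['time'],o['wrist_force'],o['wrist_torque'],o['width'])
s=cam("top");t=cam("scene")
a=cv2.resize(s["pixels"][130:220,240:360],(800,600),interpolation=2);b=cv2.resize(t["pixels"][80:230,130:330],(800,600),interpolation=2)
cv2.imwrite("pics/d1.png",a[:,:,::-1]);cv2.imwrite("pics/d2.png",b[:,:,::-1])
E
```

```text
[ 0.55644078 -0.10612613  0.28966888] [ 3.14130869e+00 -7.89936790e-05  1.61846741e+00] 6.25 [ 0.30236383  0.56422282 -4.30857707] [-0.04683653  0.05119469 -0.02661403] 0.046102876744855664
```

View pics/d2.png

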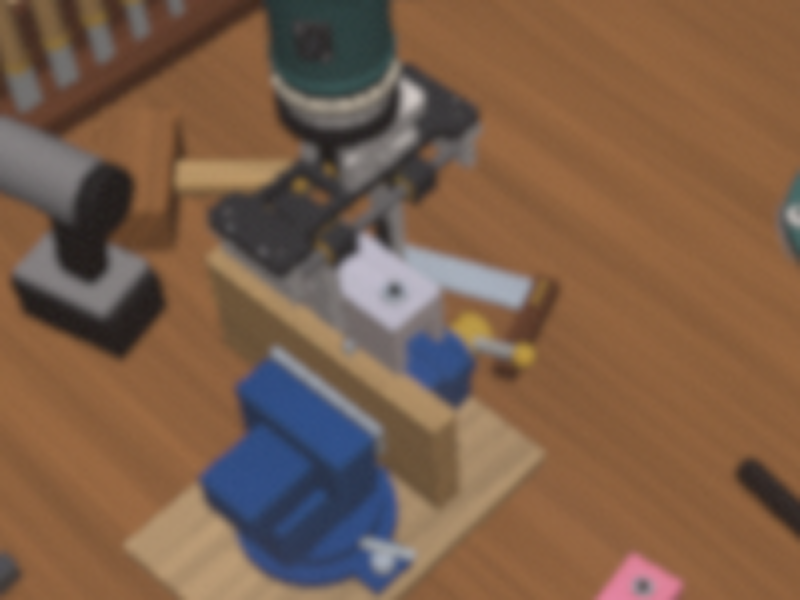

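The scene crop shows the jig held square above the edge, with the pin free at crop (349,345) and the near bushing at (393,290). I'll check both against the geometry.

```bash
python3 - <<'E'
from h import *
s=cam("top");t=cam("scene")
pin2=(130+349/4-.5,80+345/4-.5); bu=(130+393/4-.5,80+290/4-.5)
pin1=(296.7,180.75)
P=tri(s,pin1,t,pin2); print("pin tri",P, "at .228 scene",at_z(t,pin2,.226))
print("bush at z .3297",at_z(t,bu,.275+.0547),"expect",[0.5565-.0467*.034,-.1061+.001+.034])
k=4;B=lambda p:(130+p[0]/k-.5,80+p[1]/k-.5)
for n,p in dict(farL=(213,255),nearL=(430,420),nearR=(458,412)).items(): print(n,at_z(t,B(p),.218))
# board model from top: corners
m=np.array([.5586,-.1492]);u=np.array([np.cos(np.radians(92.7)),np.sin(np.radians(92.7))]);v=np.array([u[1],-u[0]])
C=[[*(m+a*.12*u+b*.012*v),.218] for a,b in((-1,-1),(-1,1),(1,1),(1,-1))]
print("corners->crop",((proj(t,C)+.5-[130,80])*4).round(0).tolist())
J=np.array([.5566,-.1051])
C2=[[*(J+a*.055*u+b*.0232*v),z] for z in(.327,.275) for a,b in((-1,-1),(-1,1),(1,1),(1,-1))]
print("jig->crop",((proj(t,C2)+.5-[130,80])*4).round(0).tolist())
q=((proj(s,C2)+.5-[240,130])*(800/120)).round(0); print("jig->top crop",q.tolist())
im=cv2.imread("pics/d1.png"); jm=cv2.imread("pics/d2.png")
for X,f,img,o,kk in((C,s,im,[240,130],800/120),(C2[:4],s,im,[240,130],800/120),(C2[4:],s,im,[240,130],800/120),(C,t,jm,[130,80],4),(C2[:4],t,jm,[130,80],4),(C2[4:],t,jm,[130,80],4)):
    cv2.polylines(img,[((proj(f,X)+.5-o)*kk).astype(np.int32)],True,(0,255,0),1)
cv2.imwrite("pics/d3.png",np.hstack([cv2.resize(im,(400,300)),cv2.resize(jm,(400,300))]) if 0 else np.vstack([im[200:500],jm[200:500]]))
E
```

```text
pin tri [ 0.55817871 -0.12393591  0.2266366 ] at .228 scene [ 0.55821909 -0.12490745  0.226     ]
bush at z .3297 [ 0.55355372 -0.07438166  0.3297    ] expect [0.5549122, -0.0711]
farL [ 0.56998119 -0.26675381  0.218     ]
nearL [ 0.558889   -0.03978162  0.218     ]
nearR [ 0.54009433 -0.03056316  0.218     ]
corners->crop [[228.0, 240.0], [205.0, 258.0], [435.0, 434.0], [458.0, 413.0]]
jig->crop [[325.0, 209.0], [276.0, 247.0], [393.0, 334.0], [442.0, 293.0], [332.0, 258.0], [285.0, 295.0], [398.0, 381.0], [445.0, 340.0]]
jig->top crop [[492.0, 338.0], [482.0, 235.0], [230.0, 249.0], [238.0, 353.0], [476.0, 364.0], [468.0, 264.0], [226.0, 279.0], [233.0, 378.0]]
```

View pics/d3.png

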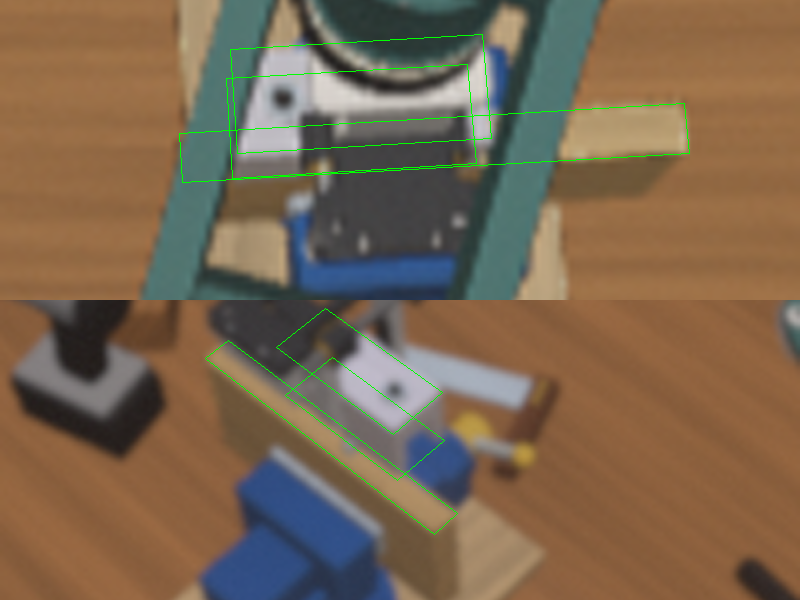

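Emit:
apply_moves:
  commands:
    - [0,0,0,0.0005,0,-0.015,0]
    - [0,0,0,0.0005,0,-0.03,0]
    - [0,0,0,0.0005,0,-0.04,0]
    - [0,0,0,0.0005,0,-0.046,0]
    - [0,0,0,0.0005,0,-0.05,0]

```text
time: 6.95
tool_pos: [0.5569, -0.1071, 0.239]
ee_rot: [-3.141, -0.0, 1.617]
wrist_force: [0.4, 0.1, -3.7]
width: 0.0463
finger_force: 30.0
```

Emit:
apply_moves:
  commands:
    - [0,0,0,0,0,-0.004,0]
    - [0,0,0,0,0,-0.008,0]
    - [0,0,0,0,0,-0.012,0]
    - [0,0,0,0,0,-0.014,0]
    - [0,0,0,0,0,-0.014,0]

```text
time: 7.45
tool_pos: [0.5571, -0.1072, 0.2253]
ee_rot: [3.141, -0.0, 1.617]
wrist_force: [0.1, -0.2, -4.0]
width: 0.0461
finger_force: 30.0
```

Foot at about 0.210, inside the flare with no contact. I'll carry on down until it meets the pin.

Emit:
apply_moves:
  commands:
    - [0,0,0,0,0,-0.002,0]
    - [0,0,0,0,0,-0.004,0]
    - [0,0,0,0,0,-0.006,0]
    - [0,0,0,0,0,-0.008,0]
    - [0,0,0,0,0,-0.009,0]

```text
time: 7.95
tool_pos: [0.5572, -0.1072, 0.2164]
ee_rot: [3.141, 0.0, 1.617]
wrist_force: [0.9, 0.1, -4.5]
width: 0.0461
finger_force: 30.0
```

Emit:
apply_moves:
  commands:
    - [0,0,0,0,0,-0.001,0]
    - [0,0,0,0,0,-0.002,0]
    - [0,0,0,0,0,-0.003,0]
    - [0,0,0,0,0,-0.004,0]
    - [0,0,0,0,0,-0.004,0]

```text
time: 8.45
tool_pos: [0.5572, -0.1072, 0.2126]
ee_rot: [3.141, 0.0, 1.617]
wrist_force: [1.7, 0.5, -3.2]
width: 0.0461
finger_force: 30.0
```

Emit:
apply_moves:
  commands:
    - [0,0,0,0,0,-0.001,0]
    - [0,0,0,0,0,-0.001,0]
    - [0,0,0,0,0,-0.001,0]
    - [0,0,0,0,0,-0.001,0]
    - [0,0,0,0,0,-0.001,0]

```text
time: 8.95
tool_pos: [0.5572, -0.1072, 0.2125]
ee_rot: [3.14, 0.0, 1.617]
wrist_force: [-0.2, 1.0, 3.8]
width: 0.0465
finger_force: 30.0
```

Emit:
apply_moves:
  commands:
    - [0,0,0,0.0001,-0.002,0,0]
    - [0,0,0,0.0002,-0.004,0,0]
    - [0,0,0,0.0003,-0.006,0,0]
    - [0,0,0,0.0004,-0.008,0,0]
    - [0,0,0,0.0005,-0.01,0,0]

```text
time: 9.45
tool_pos: [0.5579, -0.116, 0.2125]
ee_rot: [3.14, -0.002, 1.618]
wrist_force: [-0.8, 5.6, 5.0]
width: 0.0458
finger_force: 30.0
```

Emit:
apply_moves:
  commands:
    - [0,0,0,0,-0.001,0,0]
    - [0,0,0,0.0001,-0.002,0,0]
    - [0,0,0,0.0001,-0.003,0,0]
    - [0,0,0,0.0002,-0.004,0,0]
    - [0,0,0,0.0002,-0.004,0,0]

```text
time: 9.95
tool_pos: [0.5581, -0.1208, 0.2121]
ee_rot: [3.14, -0.001, 1.617]
wrist_force: [-0.3, 3.6, 4.3]
width: 0.0462
finger_force: 30.0
```

Emit:
apply_moves:
  commands:
    - [0,0,0,0,-0.0005,0,0]
    - [0,0,0,0,-0.001,0,0]
    - [0,0,0,0.0001,-0.0015,0,0]
    - [0,0,0,0.0001,-0.002,0,0]
    - [0,0,0,0.0001,-0.002,0,0]

```text
time: 10.45
tool_pos: [0.558, -0.124, 0.2098]
ee_rot: [-3.141, 0.001, 1.616]
wrist_force: [3.5, -0.1, -5.5]
width: 0.0463
finger_force: 30.0
```

Emit:
apply_moves:
  commands:
    - [0,0,0,0,-0.0005,0,0]
    - [0,0,0,0,-0.001,0,0]
    - [0,0,0,0,-0.001,0,0]
    - [0,0,0,0,-0.001,0,0]
    - [0,0,0,0,-0.001,0,0]

```text
time: 10.95
tool_pos: [0.558, -0.1241, 0.21]
ee_rot: [-3.141, -0.001, 1.617]
wrist_force: [5.7, -0.1, -7.3]
width: 0.0462
finger_force: 30.0
```

The jig has dropped into the hole: z is down and the vertical push is gone. A side force of +5.7 N in x remains, so I'll ease x by 0.6 mm and lower.

Emit:
apply_moves:
  commands:
    - [0,0,0,0.0003,0,0,0]
    - [0,0,0,0.0006,0,0,0]
    - [0,0,0,0.0006,0,-0.001,0]
    - [0,0,0,0.0006,0,-0.002,0]
    - [0,0,0,0.0006,0,-0.002,0]

```text
time: 11.45
tool_pos: [0.5581, -0.1244, 0.2098]
ee_rot: [-3.141, 0.0, 1.616]
wrist_force: [1.6, 0.3, -2.4]
width: 0.0461
finger_force: 30.0
```

Emit:
apply_moves:
  commands:
    - [0,0,0,0,0,-0.001,0]
    - [0,0,0,0,0,-0.002,0]
    - [0,0,0,0,0,-0.003,0]
    - [0,0,0,0,0,-0.004,0]
    - [0,0,0,0,0,-0.004,0]

```text
time: 11.95
tool_pos: [0.5581, -0.1242, 0.2051]
ee_rot: [-3.141, -0.0, 1.617]
wrist_force: [1.1, -0.9, -4.5]
width: 0.0463
finger_force: 30.0
```

Emit:
apply_moves:
  commands:
    - [0,0,0,0,0,-0.0005,0]
    - [0,0,0,0,0,-0.001,0]
    - [0,0,0,0,0,-0.0015,0]
    - [0,0,0,0,0,-0.002,0]
    - [0,0,0,0,0,-0.002,0]

```text
time: 12.45
tool_pos: [0.5581, -0.1242, 0.2033]
ee_rot: [-3.141, -0.0, 1.617]
wrist_force: [-0.1, -0.5, -4.1]
width: 0.0462
finger_force: 30.0
```

Emit:
apply_moves:
  commands:
    - [0,0,0,0,0,-0.0005,0]
    - [0,0,0,0,0,-0.001,0]
    - [0,0,0,0,0,-0.0015,0]
    - [0,0,0,0,0,-0.0015,0]
    - [0,0,0,0,0,-0.0015,0]

```text
time: 12.95
tool_pos: [0.5584, -0.1242, 0.2026]
ee_rot: [3.141, 0.0, 1.617]
wrist_force: [-2.4, 0.1, 0.3]
width: 0.0461
finger_force: 30.0
```

Emit:
apply_moves:
  commands:
    - [0,0,0,0,0,-0.0005,0]
    - [0,0,0,0,0,-0.001,0]
    - [0,0,0,0,0,-0.0014,0]
    - [0,0,0,0,0,-0.0014,0]
    - [0,0,0,0,0,-0.0014,0]

```text
time: 13.45
tool_pos: [0.5584, -0.1242, 0.2026]
ee_rot: [3.14, 0.001, 1.617]
wrist_force: [-3.8, 0.8, 6.6]
width: 0.0463
finger_force: 30.0
```

Emit:
apply_moves:
  commands:
    - [0,0,0,0,0,0,0]
    - [0,0,0,0,0,0,0]
    - [0,0,0,0,0,0,0]
    - [0,0,0,0,0,0,0]
    - [0,0,0,0,0,0,0]

```text
time: 13.95
tool_pos: [0.5584, -0.1242, 0.2026]
ee_rot: [3.14, 0.001, 1.617]
wrist_force: [-4.6, 1.2, 6.7]
width: 0.0466
finger_force: 30.0
```

Emit:
apply_moves:
  commands:
    - [0,0,0,-0.0003,0,-0.0005,0]
    - [0,0,0,-0.0006,0,-0.001,0]
    - [0,0,0,-0.0006,0,-0.0016,0]
    - [0,0,0,-0.0006,0,-0.0016,0]
    - [0,0,0,-0.0006,0,-0.0016,0]

```text
time: 14.45
tool_pos: [0.5584, -0.1243, 0.2027]
ee_rot: [3.137, 0.001, 1.617]
wrist_force: [-3.6, 0.7, 9.7]
width: 0.0462
finger_force: 30.0
```

Emit:
apply_moves:
  commands:
    - [0,0,0,0,0,0,0]
    - [0,0,0,0,0,0,0]
    - [0,0,0,0,0,0,0]
    - [0,0,0,0,0,0,0]
    - [0,0,0,0,0,0,0]

```text
time: 14.95
tool_pos: [0.5585, -0.1242, 0.2027]
ee_rot: [3.137, 0.001, 1.617]
wrist_force: [-3.0, 0.9, 8.8]
width: 0.0463
finger_force: 30.0
```

```bash
python3 - <<'E'
from h import *
F=[]
for i in range(4):
    t=cam("scene"); o=get_obs(); F.append(o["wrist_force"])
print(np.round(F,1),o["tool_pos"],o["ee_rot"],o["wrist_torque"],o["time"])
b=cv2.resize(t["pixels"][110:230,150:310],(800,600),interpolation=2)
cv2.imwrite("pics/e1.png",b[:,:,::-1])
E
```

```text
[[-3.4  0.4  9.7]
 [-4.6  1.4  9. ]
 [-4.   0.9  9.5]
 [-4.6  0.9  9.1]] [ 0.55842973 -0.12425655  0.20265595] [3.13714870e+00 1.34224873e-03 1.61685546e+00] [ 0.19158749  0.84014664 -0.01163512] 15.15
```

View pics/e1.png

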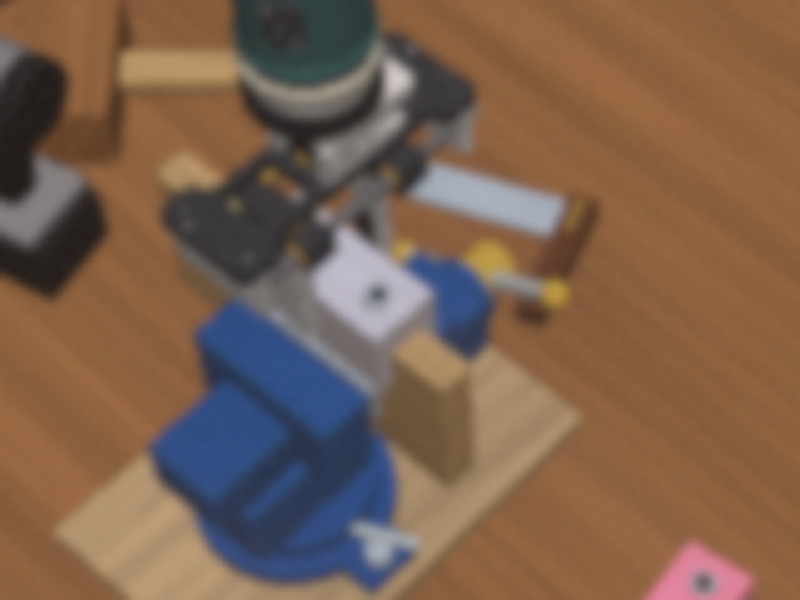

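The crop shows the jig level and down over the edge, about 9.9 mm below where it rode on the pin, with its near bushing at crop (377,293). The push is about 9 N, so I'll raise it to mid-range.

Emit:
apply_moves:
  commands:
    - [0,0,0,0,0,-0.0005,0]
    - [0,0,0,0,0,-0.001,0]
    - [0,0,0,0,0,-0.0015,0]
    - [0,0,0,0,0,-0.0015,0]
    - [0,0,0,0,0,-0.0015,0]

```text
time: 15.65
tool_pos: [0.5585, -0.1243, 0.2026]
ee_rot: [3.136, 0.002, 1.617]
wrist_force: [-5.1, 0.9, 15.0]
width: 0.0462
finger_force: 30.0
```

Emit:
apply_moves:
  commands:
    - [0,0,0,0,0,0,0]
    - [0,0,0,0,0,0,0]
    - [0,0,0,0,0,0,0]
    - [0,0,0,0,0,0,0]
    - [0,0,0,0,0,0,0]

```text
time: 16.15
tool_pos: [0.5585, -0.1243, 0.2027]
ee_rot: [3.136, 0.002, 1.617]
wrist_force: [-4.9, 0.6, 13.5]
width: 0.046
finger_force: 30.0
```

```bash
python3 - <<'E'
from h import *
F=[]
for i in range(4): cam("top"); F.append(get_obs()["wrist_force"][2])
print(np.round(F,1))
if 11.5<np.mean(F)<18: print(close_job())
E
```

```text
[13.6 14.  13.7 13.8]
the job is handed in; nothing more can be done
None
```

The aluminium jig sits over the locating pin, flush on the board's edge and still held down with about 14 N; the job was handed in at about 16 s, and nothing else on the bench was touched.

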